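# Clear the water pots into the table caddy

## Task

Clear the water pots into the plywood table caddy: first take the brush that lies across one of them and lay it flat in the caddy's long trough, then nest the two loose pots, one after the other, on the pot standing in the caddy's small bay. Lower each pot in without dropping it and press it lightly until it is snug and square, but no harder, or the pots wedge and jam. Leave the other things on the table alone.

Things in the scene. Friction and masses are not known exactly. Their poses are not given: they have to be found in the camera images.
- caddy: plywood table caddy, fixed to the table, an open tray 136 mm (its x) by 328 mm (its y), 26 mm high, walls and floor 6 mm thick. A cross wall at y = +65 mm parts the long brush trough (inside 124 x 220 mm, y from -158 to +62 mm) from the small pot bay (inside 124 x 90 mm, y from +68 to +158 mm). Origin: centre of the underside, z up.
- trough (a point): centre of the brush trough's floor, 6 mm above the table, axes as the caddy's; the walls rise 20 mm above this floor and the trough is open from above
- bay (a point): centre of the pot bay's floor, 6 mm above the table, axes as the caddy's
- base_pot: white plastic water pot, loose, upright in the caddy's bay; the two other pots are the same: open tapered tumbler 88 mm tall, outside 66 mm across the rim and 50 mm across the foot, wall 3 mm, floor 4 mm, 25 g; five slim stacking ribs on the outside, 1 mm proud, 9 to 37 mm above the foot, smooth above. Origin: centre of the underside, z up through the mouth.
- pot_a: loose pot like base_pot, upright on the table. Nesting, any pot in any other: the ribs meet the lower pot's wall when its foot is 44 mm above the lower foot. By its own weight it sinks to about 42 mm; pressed down with 3 N to 40.7 mm, 4 N to 40.2, 6 N to 39.5, 12 N to 38, 20 N to 37 (ribs and walls give a little; held off-centre it needs more), and it stays so when let go. Snug is under 41 mm; beyond some 18 N it wedges and jams.
- pot_b: loose pot like base_pot, upright on the table with the brush lying across its rim; nests like pot_a. The two loose pots may be nested in either order.
- brush: flat wash brush, 185 mm long, lying level across the rim of pot_b (its underside 88 mm above the table), 35 g. Origin: on the underside, near the balance point; x along the brush towards the bristles, z up. Wooden handle 14 mm wide and 10 mm thick from x = -100 to +10 mm, metal ferrule 26 mm wide and 10 mm thick to +45 mm, dark bristles 28 mm wide to +85 mm (stiff).
- tape_roll: bystander: cardboard-coloured roll of tape, 92 mm across, 25 mm high, lying flat; origin at the centre of its underside
- gesso_jar: bystander: white jar with a black cap, 72 mm across, 85 mm tall; origin at the centre of its underside
- plaster_pyramid: bystander: four-sided plaster drawing solid, 71 mm sides, 95 mm tall; origin at the centre of its underside

How it is judged:
By the outcome, as a careful person would: the job done as asked, in the order asked, and still so for the second after the job is handed in, with the robot touching nothing.
It also fails if it takes over 72 s, if anything falls off the work surface, if the arm or the gripper's body presses on something with over 40 N, if the wrist force passes 120 N, or if a joint passes its speed limit or range.

## Robot

A 6-joint arm with a two-finger parallel gripper is mounted at the origin on the work surface. World frame = base frame: x ahead of the robot, y to its left, z up, the work surface at z = 0. Lengths are in mm, angles in rad, forces in N, time in s.
With the tool pointing down it reaches from about 350 to 875 mm from the base axis. Payload 4.2 kg.
Tool frame: the origin (TCP) lies between the finger pads; the fingertips stand 11 mm ahead of it and the grasp point (between the pads) lies 8 mm behind it; z points along the fingers, y is the line along which they close (so a half turn about z gives the same grasp; the last joint's range is limited). The gripper opens to 85 mm and grips with 20 to 120 N. Pads are 22 mm wide; open, the fingers measure 114 mm over their backs; the gripper's body (76 mm by 85 mm) begins 54 mm behind the grasp point. The pads swing forward as they close: fully open they stand 13 mm farther back than shut.
Start: joints at [-0.978, 0.385, 0.008, 0, -1.194, -0.259], TCP at [204.787, -590.476, 242.312] pointing down, gripper open.
Joint ranges: [-3.14, 3.14], [-1.21, 2.06], [-1.07, 1.41], [-3.16, 2.05], [-2.99, -0.16], [-3.1, 3.1]. Speed limits (rad/s): [2.79, 2.79, 3.14, 3.14, 3.14, 3.14].

## Interface

Orientations are given as a rotation vector (axis times angle).
In Python, from cell import state, viewer, env, models gives the robot as it stands.
- The arm moves only by the shell command python3 -m pendant 'ROWS' [FORCE]. ROWS is JSON, a list that holds one entry, the list of rows, each a list of 7 numbers: the shift along the world's x, y, z in m, then the turn, a rotation vector about the world's x, y, z in rad, then the gripper command: -1 is fully open, 1 is shut, values between are in proportion. A call has 1 to 20 rows; each row shifts and turns the commanded pose from where the row before left it; what a row does not reach is not made up. A row lasts 1/8 s, in which the tool goes at most 62.5 mm and 10.7 degrees, less where a joint would pass 70% of its speed; a pose out of reach is approached as far as the arm can. A call with a gripper value outside its range is refused whole. The fingers move at their own pace and stop on an object; FORCE is the grip in N (left out, the last holds). Time passes only in rows, so rows that do not move let the fingers close. It gives the time, the measured TCP pose, the force, the opening and the grip force at its end, in the units of the state.
- state(): the state, without advancing time (a new reading comes with each control period).
- viewer.read_camera(name): name is "side" or "top"; returns a dict with "frame" (480x640x3 uint8, red, green, blue), "mtx" (3x3 intrinsics, pixels), "R" (3x3) and "t" (3): a world point X has camera coordinates R X + t. Camera axes: x right, y down, z forward; pixel columns grow to the right and rows downward; lengths in mm; the calibration is good to about 2 mm. A picture is of the moment at which its call begins. There is no depth.
- env.job_done(): hands the job in; it is judged then, once.
Trained networks look in a picture, given as the dict that the camera call returned (one of the last four; its "shot" number tells which), for a name from the list of things; names that differ only in an ending like _2 or _b are one class to them, and where a whole thing is asked for, a point or a joint stands for the part that bears it (a point fixed in the world has none). Each returns a list of dicts, best first, with "score" (0 to 1); they miss things now and then, are a little off and sometimes report something else, mostly with a low value. They report only what shows in the picture. A call takes as long as a camera call.
- models.boxes_of(picture, name): "position" ([column, row] in pixels, amid what is visible of it).
- models.mark_of(picture, name): "position" ([column, row] in pixels: a listed point, or the origin of a listed thing).
The state is a dict: "time": time; "joint_positions": joint angles; "joint_velocities": joint speeds; "tau": joint torques, N m; "tcp_pos": TCP position; "ee_rot": TCP orientation; "ft_force": force on the tool from outside, world axes, zero at the start; "ft_torque": the same for the moment, N m; "width": opening from 0.0 (shut) to 1.0 (fully open); "grip_force": force on a finger pad.
Only numpy, scipy, OpenCV 4.12 (cv2) and the standard library are available. Lean on these libraries where they do the work, as an engineer would, in place of code of your own. Each camera call takes 0.05 s, during which the arm holds its last target. There are 200 camera calls.

## Working session

There is one attempt and no reset: what is moved stays moved. The work goes in short steps, Python scripts to look and compute and a shell command to move; the robot and the scene stay as the last step left them, time stands still between calls to the robot, and variables do not carry over. Pictures are saved under pics/ and viewed, at most 10 in all, crops included, and the job is handed in when it is done.

```bash
mkdir -p pics
cat > h.py <<'E'
import numpy as np, cv2
from cell import state, viewer, env, models
def ray(p,uv):
    R=np.array(p["R"]);t=np.array(p["t"]);K=np.array(p["mtx"])
    d=R.T@np.linalg.solve(K,[uv[0],uv[1],1.]); return -R.T@t,d
def onz(p,uv,z):
    c,d=ray(p,uv); return c+d*(z-c[2])/d[2]
def tri(ps,uvs):
    A=0;b=0
    for p,uv in zip(ps,uvs):
        c,d=ray(p,uv);d=d/np.linalg.norm(d);M=np.eye(3)-np.outer(d,d);A=A+M;b=b+M@c
    return np.linalg.solve(A,b)
def proj(p,X):
    q=np.array(p["mtx"])@(np.array(p["R"])@np.array(X,float)+np.array(p["t"]));return q[:2]/q[2]
E
python3 - <<'E'
from h import *
np.set_printoptions(precision=1,suppress=True)
s=state();print(s["time"],s["tcp_pos"],s["ee_rot"],s["width"])
for c in ["top","side"]:
    p=viewer.read_camera(c);cv2.imwrite(f"pics/{c}0.png",p["frame"][:,:,::-1])
    print(c,"cam",ray(p,(320,240))[0])
    for n,z in dict(caddy=0,trough=6,bay=6,base_pot=6,pot_a=0,brush=88,tape_roll=0,gesso_jar=0,plaster_pyramid=0).items():
        for r in models.mark_of(p,n)[:4]: print(n,"%.2f"%r["score"],np.array(r["position"]),onz(p,r["position"],z))
E
```

```text
0.0 [ 204.6 -590.   241.2] [ 0.5 -3.1 -0. ] 0.996171263580127
top cam [ 460.9   -9.8 1070.2]
caddy 0.77 [324.8 218.5] [643.7  -2.2   0. ]
trough 0.94 [348.8 217.2] [647.1 -60.    6. ]
trough 0.54 [344.2 308. ] [430.  -53.1   6. ]
bay 0.96 [280.9 215.5] [647.6 104.1   6. ]
base_pot 0.92 [277.2 218.7] [639.5 112.8   6. ]
pot_a 0.98 [344.1 309.5] [426.3 -53.2   0. ]
pot_a 0.95 [446.9 256. ] [ 559.4 -296.3    0. ]
pot_a 0.24 [439.6 211.5] [ 667.1 -279.5   -0. ]
brush 0.98 [346.6 307.6] [433.4 -55.   88. ]
tape_roll 0.97 [196.1 266.5] [519.5 305.1   0. ]
gesso_jar 0.55 [212.3 198.2] [687.8 274.7   0. ]
plaster_pyramid 0.86 [439. 212.] [ 665.8 -278.1    0. ]
side cam [ 449.3 -940.9  623.9]
caddy 0.89 [359.3 289.6] [649.2 -25.4   0. ]
trough 0.85 [358.5 292.2] [643.8 -43.6   6. ]
bay 0.66 [342.2 255.5] [633.5 111.    6. ]
bay 0.53 [281.7 223.5] [501.5 291.6   6. ]
base_pot 0.59 [340.6 254.5] [630.4 116.    6. ]
pot_a 0.96 [333.2 384.9] [ 554.5 -299.1    0. ]
pot_a 0.80 [257.4 299.7] [433.5 -40.8   0. ]
pot_a 0.37 [285.2 223.3] [511.3 303.9   0. ]
pot_a 0.26 [346.8 257.9] [644.3 109.    0. ]
brush 0.83 [255.8 269.8] [434.  -66.6  88. ]
tape_roll 0.87 [287.  223.3] [516.  303.4   0. ]
gesso_jar 0.74 [341.6 257.1] [632.7 113.9   0. ]
gesso_jar 0.62 [354.9 224.3] [694.2 280.6   0. ]
plaster_pyramid 0.93 [398.5 370.8] [ 670.6 -277.8    0. ]
```

View pics/top0.png

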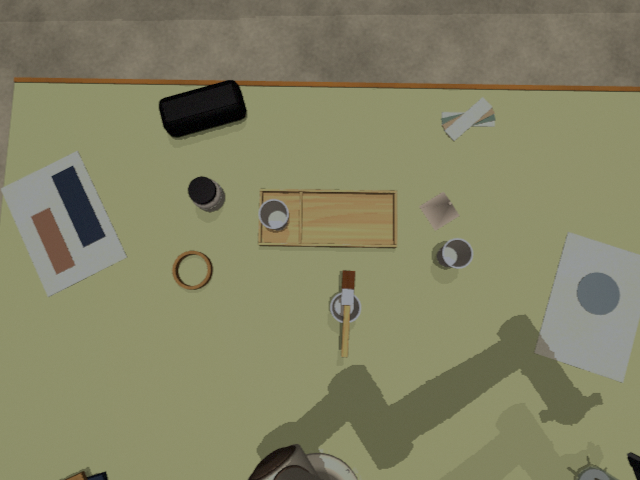

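View pics/side0.png

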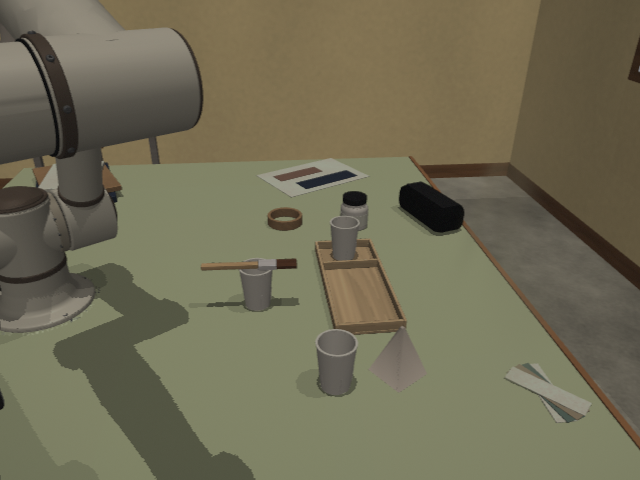

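The two views agree. Top view: base pot rim at about (274,214) in the bay, pot_a at (456,254) beside the pyramid at (439,211), and pot_b at (345,307). The brush lies over pot_b with its bristles towards the caddy, from (345,356) to (348,272). Next I'll refine the rims and the brush axis.

```bash
cat >> h.py <<'E'
def rimfit(ps,x0,z,r=33,span=12):
    th=np.linspace(0,2*np.pi,120,endpoint=False);G=[]
    for p in ps:
        g=cv2.GaussianBlur(cv2.cvtColor(p["frame"],cv2.COLOR_RGB2GRAY).astype(np.float32),(0,0),.8)
        G.append(cv2.magnitude(cv2.Sobel(g,5,1,0),cv2.Sobel(g,5,0,1)))
    best=(-1,)
    for dx in np.arange(-span,span+1,1.):
        for dy in np.arange(-span,span+1,1.):
            sc=0
            X=np.c_[x0[0]+dx+r*np.cos(th),x0[1]+dy+r*np.sin(th),np.full(120,z)]
            for p,g in zip(ps,G):
                q=(np.array(p["R"])@X.T).T+np.array(p["t"]);q=q@np.array(p["mtx"]).T;q=(q[:,:2]/q[:,2:]).astype(np.float32)
                v=cv2.remap(g,q[:,0].reshape(1,-1),q[:,1].reshape(1,-1),1);sc+=np.minimum(v,150).mean()
            if sc>best[0]: best=(sc,x0[0]+dx,x0[1]+dy)
    return np.round(best,1)
E
python3 - <<'E'
from h import *
np.set_printoptions(precision=1,suppress=True)
t=viewer.read_camera("top");s=viewer.read_camera("side")
for n,x,z in [("a",(557,-297),88),("b",(430,-48),88),("base",(637,113),94)]:
    print(n,rimfit([t],x,z),rimfit([s],x,z),rimfit([t,s],x,z))
hsv=cv2.cvtColor(t["frame"],cv2.COLOR_RGB2HSV)
c=t["frame"][262:362,330:362]
big=cv2.resize(t["frame"][180:370,240:480,::-1],None,fx=3.3,fy=3.1,interpolation=cv2.INTER_CUBIC)[:600,:800]
cv2.imwrite("pics/z.png",big)
for uv in [(348,271),(347.5,300),(345.5,357)]: print(onz(t,uv,95))
for uv in [(202,266),(297,264)]: print(onz(s,uv,93))
R=cv2.Rodrigues(np.array(state()["ee_rot"]))[0];print(R,state()["tcp_pos"])
E
```

```text
a [ 118.1  558.  -293. ] [  95.8  561.  -297. ] [ 194.3  556.  -293. ]
b [ 98.9 440.  -48. ] [ 74.9 442.  -53. ] [169.7 441.  -52. ]
base [111.9 634.  112. ] [ 76. 637. 107.] [174.7 636.  107. ]
[512.7 -56.2  95. ]
[449.9 -56.3  95. ]
[329.2 -54.2  95. ]
[331.1 -50.4  93. ]
[514.3 -61.2  93. ]
[[-0.9 -0.3  0. ]
 [-0.3  0.9 -0. ]
 [ 0.  -0.  -1. ]] [ 204.8 -590.5  242.3]
```

View pics/z.png

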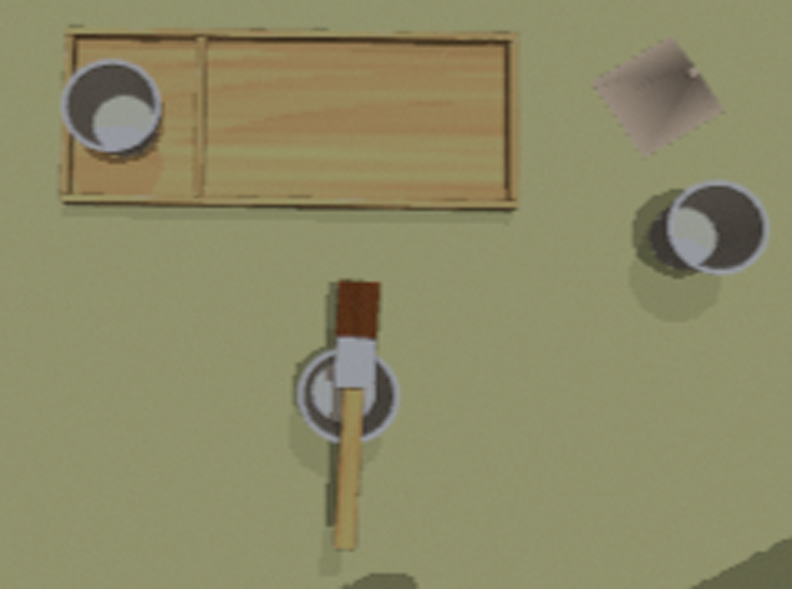

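Zoomed view: the handle meets the ferrule at about top-view pixel (347,305), so the brush origin is near world (430,-55), heading about -1°. The base pot and pot_a rims match the fits. Next I move over the brush handle.

```bash
python3 -m pendant '[[[0.0158,0.0382,-0.006,0,0,-0.0243,0.3],[0.0158,0.0382,-0.006,0,0,-0.0243,0.3],[0.0158,0.0382,-0.006,0,0,-0.0243,0.3],[0.0158,0.0382,-0.006,0,0,-0.0243,0.3],[0.0158,0.0382,-0.006,0,0,-0.0243,0.3],[0.0158,0.0382,-0.006,0,0,-0.0243,0.3],[0.0158,0.0382,-0.006,0,0,-0.0243,0.3],[0.0158,0.0382,-0.006,0,0,-0.0243,0.3],[0.0158,0.0382,-0.006,0,0,-0.0243,0.3],[0.0158,0.0382,-0.006,0,0,-0.0243,0.3],[0.0158,0.0382,-0.006,0,0,-0.0243,0.3],[0.0158,0.0382,-0.006,0,0,-0.0243,0.3],[0.0158,0.0382,-0.006,0,0,-0.0243,0.3],[0.0158,0.0382,-0.006,0,0,-0.0243,0.3],[0,0,0,0,0,0,0.3],[0,0,0,0,0,0,0.3]]]' 30
python3 - <<'E'
from h import *
R=cv2.Rodrigues(np.array(state()["ee_rot"]))[0];print(np.round(R,3))
E
```

```text
time: 3.1
tcp_pos: [425.8, -55.7, 158.3]
ee_rot: [-0.009, -3.141, 0.0]
ft_force: [0.1, 0.1, 0.1]
width: 0.353
grip_force: 0.0
[[-1.     0.006 -0.   ]
 [ 0.006  1.    -0.   ]
 [ 0.    -0.    -1.   ]]
```

```bash
python3 -m pendant '[[[0,0,-0.02,0,0,0,0.3],[0,0,-0.018,0,0,0,0.3],[0,0,-0.012,0,0,0,0.3],[0,0,-0.0065,0,0,0,0.3],[0,0,0,0,0,0,0.3],[0,0,0,0,0,0,1],[0,0,0,0,0,0,1],[0,0,0,0,0,0,1],[0,0,0,0,0,0,1],[0,0,0,0,0,0,1],[0,0,0,0,0,0,1]]]' 30
python3 - <<'E'
from h import *
s=viewer.read_camera("side");cv2.imwrite("pics/g.png",cv2.resize(s["frame"][170:330,170:330,::-1],None,fx=3.5,fy=3.5))
E
```

```text
time: 4.47
tcp_pos: [426.3, -55.6, 102.1]
ee_rot: [0.01, 3.141, 0.0]
ft_force: [0.1, 0.2, 2.8]
width: 0.151
grip_force: 31.1
```

View pics/g.png

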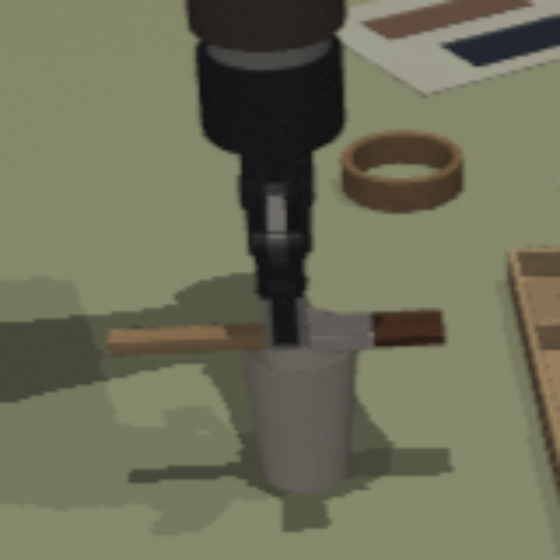

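Brush is gripped on the handle just behind the ferrule, level over pot_b. Lift, turn and carry it to the trough.

```bash
python3 -m pendant '[[[0,0,0.01,0,0,0,1],[0,0,0.02,0,0,0,1],[0,0,0.03,0,0,0,1],[0.0182,0,0,0,0,0.1317,1],[0.0182,0,0,0,0,0.1317,1],[0.0182,0,0,0,0,0.1317,1],[0.0182,0,0,0,0,0.1317,1],[0.0182,0,0,0,0,0.1317,1],[0.0182,0,0,0,0,0.1317,1],[0.0182,0,0,0,0,0.1317,1],[0.0182,0,0,0,0,0.1317,1],[0.0182,0,0,0,0,0.1317,1],[0.0182,0,0,0,0,0.1317,1],[0.0182,0,0,0,0,0.1317,1],[0.0182,0,0,0,0,0.1317,1],[0,0,0,0,0,0,1],[0,0,0,0,0,0,1]]]'
python3 - <<'E'
from h import *
np.set_printoptions(precision=1,suppress=True)
t=viewer.read_camera("top")
for n,z in [("brush",148),("trough",6),("bay",6),("caddy",0)]:
  for r in models.mark_of(t,n)[:1]: print(n,r["score"],onz(t,r["position"],z))
cv2.imwrite("pics/c.png",cv2.resize(t["frame"][160:350,230:490,::-1],None,fx=3,fy=3))
E
```

```text
time: 6.65
tcp_pos: [643.5, -55.7, 161.6]
ee_rot: [2.222, -2.219, -0.002]
ft_force: [-1.2, -0.6, 0.4]
width: 0.154
grip_force: 30.7
brush 0.87 [644.4 -52.9 148. ]
trough 0.61 [645.3 -53.6   6. ]
bay 0.65 [650.6 102.3   6. ]
caddy 0.56 [640.3  -6.2   0. ]
```

View pics/c.png

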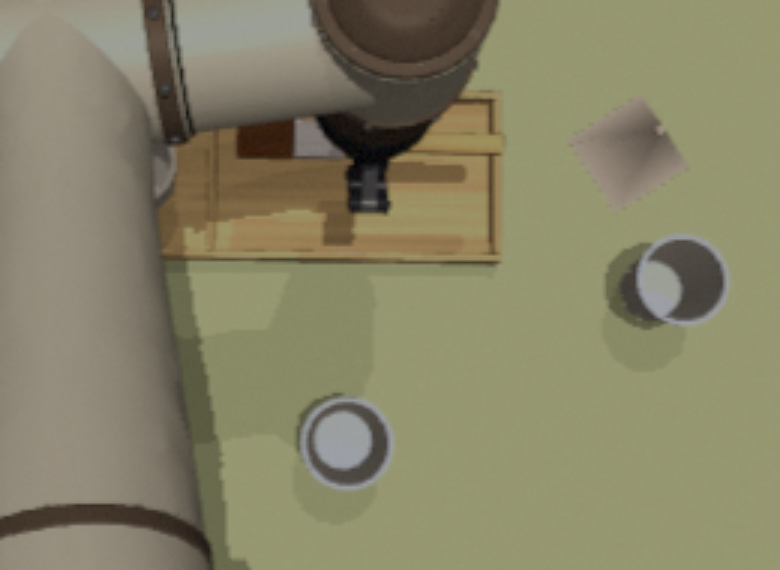

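Brush is parallel to the trough and above it (handle end near crop (500,143), bristles at (240,140)), with about 15 to 20 mm to spare at each end. Lowering.

```bash
python3 -m pendant '[[[0,0,-0.03,0,0,0,1],[0,0,-0.03,0,0,0,1],[0,0,-0.03,0,0,0,1],[0,0,-0.02,0,0,0,1],[0,0,-0.015,0,0,0,1],[0,0,-0.008,0,0,0,1],[0,0,-0.004,0,0,0,1],[0,0,-0.002,0,0,0,1],[0,0,0,0,0,0,1],[0,0,0,0,0,0,1]]]'
python3 - <<'E'
from h import *
t=viewer.read_camera("top")
print(rimfit([t],(438,-50),88))
E
```

```text
time: 8.15
tcp_pos: [644.7, -55.6, 23.3]
ee_rot: [-2.225, 2.217, -0.001]
ft_force: [-0.1, 0.3, 0.4]
width: 0.151
grip_force: 30.7
[ 98.5 437.  -47. ]
```

```bash
python3 -m pendant '[[[0,0,-0.0015,0,0,0,1],[0,0,-0.001,0,0,0,1],[0,0,0,0,0,0,1],[0,0,0,0,0,0,1]]]'
```

```text
time: 8.7
tcp_pos: [644.4, -55.7, 20.3]
ee_rot: [2.225, -2.218, -0.0]
ft_force: [0.3, 0.7, -0.8]
width: 0.15
grip_force: 30.8
```

```bash
python3 -m pendant '[[[0,0,-0.0007,0,0,0,1],[0,0,0,0,0,0,1],[0,0,0,0,0,0,1]]]'
```

```text
time: 9.07
tcp_pos: [644.4, -55.7, 20.2]
ee_rot: [-2.225, 2.218, -0.0]
ft_force: [-2.9, 0.5, 4.9]
width: 0.151
grip_force: 31.4
```

```bash
python3 -m pendant '[[[0,0,0,0,0,0,0.4],[0,0,0,0,0,0,0.4],[0,0,0,0,0,0,0.4],[0,0,0.01,0,0,0,0.4],[0,0,0.03,0,0,0,0.4],[0,0,0.05,0,0,0,0.4],[0,0,0.05,0,0,0,-1],[-0.0413,0.0013,0,0,0,0,-1],[-0.0413,0.0013,0,0,0,0,-1],[-0.0413,0.0013,0,0,0,0,-1],[-0.0413,0.0013,0,0,0,0,-1],[-0.0413,0.0013,0,0,0,0,-1],[0,0,0,0,0,0,-1],[0,0,0,0,0,0,-1]]]'
python3 - <<'E'
from h import *
np.set_printoptions(precision=1,suppress=True)
t=viewer.read_camera("top");s=viewer.read_camera("side")
for r in models.mark_of(t,"brush")[:1]: print(r["score"],onz(t,r["position"],6))
print("a",rimfit([t],(558,-294),88),"base",rimfit([t],(637,110),94))
print("b side",rimfit([s],(438,-49),88))
cv2.imwrite("pics/d.png",np.vstack([cv2.resize(t["frame"][170:350,240:480,::-1],(400,300)),cv2.resize(s["frame"][190:370,210:450,::-1],(400,300))]))
E
```

```text
time: 10.82
tcp_pos: [438.9, -49.0, 160.6]
ee_rot: [-2.224, 2.216, -0.003]
ft_force: [0.3, 0.0, -0.5]
width: 0.998
grip_force: 0.0
0.85 [649.1 -50.1   6. ]
a [ 118.7  558.  -293. ] base [112.5 634.  112. ]
b side [ 68.8 434.  -56. ]
```

View pics/d.png

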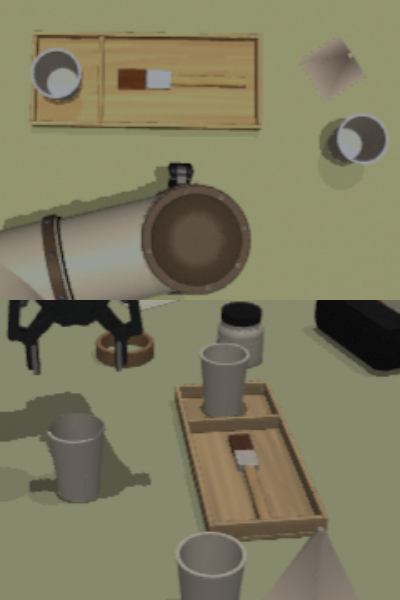

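Top crop: the brush lies flat in the trough, (118,78) to (245,86). Side crop: the open fingers at columns 33 and 120 straddle pot_b, which is centred at 76. Descending to grasp.

```bash
python3 -m pendant '[[[0,-0.001,-0.03,0,0,0,-1],[0,0,-0.03,0,0,0,-1],[0,0,-0.02,0,0,0,-1],[0,0,-0.012,0,0,0,-1],[0,0,-0.0045,0,0,0,-1],[0,0,0,0,0,0,-1],[0,0,0,0,0,0,1],[0,0,0,0,0,0,1],[0,0,0,0,0,0,1],[0,0,0,0,0,0,1],[0,0,0,0,0,0,1],[0,0,0,0,0,0,1]]]' 30
```

```text
time: 12.48
tcp_pos: [438.2, -50.2, 64.0]
ee_rot: [-2.225, 2.217, -0.001]
ft_force: [-1.1, 0.0, 6.0]
width: 0.756
grip_force: 32.2
```

```bash
python3 -m pendant '[[[0,0,0.006,0,0,0,1],[0,0,0.02,0,0,0,1],[0,0,0.04,0,0,0,1],[0,0,0.04,0,0,0,1],[0,0,0.02,0,0,0,1],[0.01,0.008,0,0,0,0,1],[0.023,0.019,0,0,0,0,1],[0.03,0.024,0,0,0,0,1],[0.03,0.024,0,0,0,0,1],[0.03,0.024,0,0,0,0,1],[0.03,0.024,0,0,0,0,1],[0.024,0.02,0,0,0,0,1],[0.014,0.011,0,0,0,0,1],[0.006,0.006,0,0,0,0,1],[0,0,0,0,0,0,1],[0,0,0,0,0,0,1],[0,0,0,0,0,0,1]]]'
python3 - <<'E'
from h import *
np.set_printoptions(precision=1,suppress=True)
s=viewer.read_camera("side");z=state()["tcp_pos"][2]-64;print(state()["tcp_pos"])
print("base",rimfit([s],(637,110),94),"held foot",rimfit([s],(635,110),z,25,8),"rim",rimfit([s],(635,110),z+88))
c=s["frame"][150:290,270:430,::-1]
cv2.imwrite("pics/e.png",cv2.resize(c,None,fx=4,fy=4,interpolation=2))
E
```

```text
time: 14.6
tcp_pos: [634.5, 109.4, 189.4]
ee_rot: [-2.224, 2.218, -0.0]
ft_force: [1.0, 0.0, -0.1]
width: 0.756
grip_force: 33.3
[634.6 109.4 189.5]
base [ 54. 633. 109.] held foot [ 55.2 630.  111. ] rim [ 84.2 632.  109. ]
```

View pics/e.png

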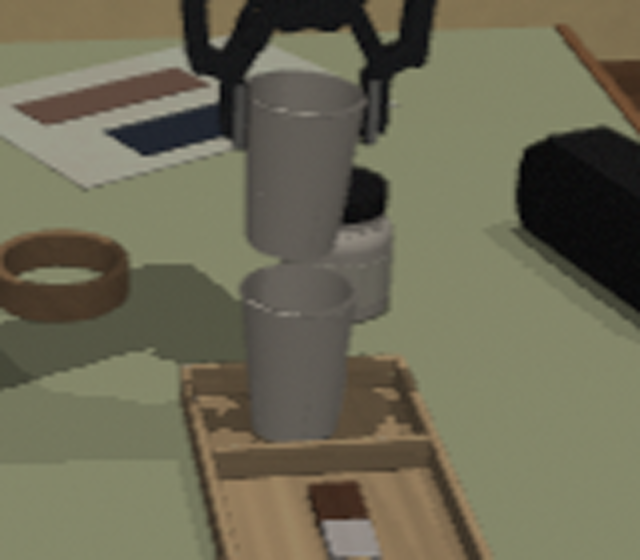

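The held pot sits above the base pot and leans: its left wall is vertical in the crop, rim centre at (305,95) and foot centre at (291,240), because one wall has settled flush on a pad. I'll measure the lean.

Run:
```python
from h import *
np.set_printoptions(precision=2,suppress=True)
s=viewer.read_camera("side");f=lambda X:(proj(s,X)-[270,150])*4
z=126
print("base rim/foot pred",f((634,110,94)),f((634,110,6)))
for a in (0,.05,.09):
  c=np.array((634.5,109.4,190.))
  for h in (88,0): print(a,h,f(c+(h-64)*np.array([np.sin(a),0,np.cos(a)])))
```

```text
base rim/foot pred [294.9  288.32] [289.95 422.81]
0 88 [303.34  89.24]
0 0 [297.85 237.45]
0.05 88 [305.54  89.22]
0.05 0 [292.19 237.55]
0.09 88 [307.29  89.28]
0.09 0 [287.68 237.44]
```

```bash
python3 -m pendant '[[[0.001,0,0,0,-0.035,0,1],[0,0,0,0,-0.03,0,1],[0,0,-0.012,0,0,0,1],[0,0,-0.015,0,0,0,1],[0,0,-0.015,0,0,0,1],[0,0,-0.012,0,0,0,1],[0,0,-0.008,0,0,0,1],[0,0,-0.004,0,0,0,1],[0,0,0,0,0,0,1],[0,0,0,0,0,0,1]]]'
python3 -m pendant '[[[0,0,-0.002,0,0,0,1],[0,0,-0.002,0,0,0,1],[0,0,-0.001,0,0,0,1],[0,0,0,0,0,0,1],[0,0,0,0,0,0,1]]]'
```

```text
time: 15.95
tcp_pos: [636.2, 109.9, 123.7]
ee_rot: [-2.191, 2.184, -0.072]
ft_force: [-0.4, 0.1, -0.3]
width: 0.752
grip_force: 33.3
time: 16.58
tcp_pos: [635.9, 109.8, 118.1]
ee_rot: [-2.192, 2.185, -0.071]
ft_force: [-0.6, 0.6, 0.0]
width: 0.75
grip_force: 33.3
```

```bash
python3 -m pendant '[[[0,0,-0.0015,0,0,0,1],[0,0,-0.001,0,0,0,1],[0,0,0,0,0,0,1],[0,0,0,0,0,0,1]]]'
python3 -m pendant '[[[0,0,-0.001,0,0,0,1],[0,0,0,0,0,0,1],[0,0,0,0,0,0,1]]]'
```

```text
time: 17.08
tcp_pos: [636.0, 109.9, 115.6]
ee_rot: [-2.192, 2.185, -0.071]
ft_force: [0.7, -0.1, 0.6]
width: 0.755
grip_force: 33.3
time: 17.45
tcp_pos: [636.0, 109.9, 114.7]
ee_rot: [-2.192, 2.185, -0.071]
ft_force: [-0.2, 0.5, -0.4]
width: 0.747
grip_force: 33.3
```

Run:
```python
from h import *
s=viewer.read_camera("side");cv2.imwrite("pics/f.png",cv2.resize(s["frame"][170:290,270:430,::-1],None,fx=4.5,fy=4.5,interpolation=2))
```

```text
(no output)
```

View pics/f.png

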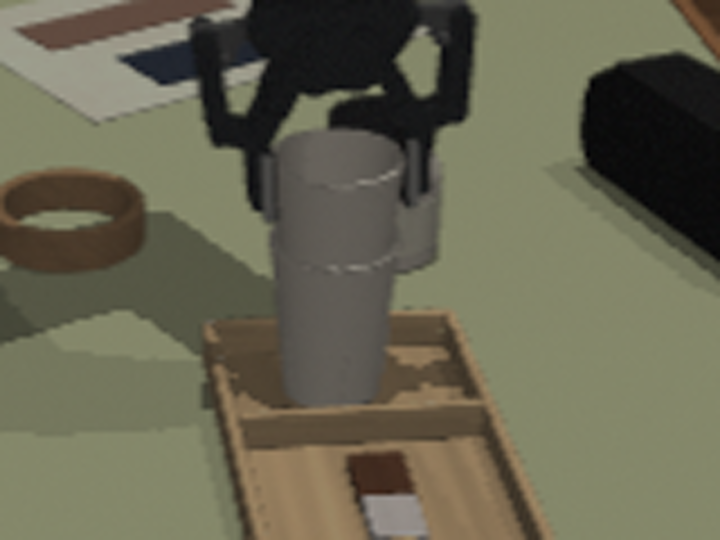

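The pot is upright inside the base pot, rims at (341,158) and (333,250), with no contact force yet. Continuing in small steps.

```bash
python3 -m pendant '[[[0,0,-0.001,0,0,0,1],[0,0,0,0,0,0,1],[0,0,0,0,0,0,1]]]'; python3 -m pendant '[[[0,0,-0.0007,0,0,0,1],[0,0,0,0,0,0,1],[0,0,0,0,0,0,1]]]'
```

```text
time: 17.88
tcp_pos: [636.0, 109.9, 113.7]
ee_rot: [-2.192, 2.185, -0.071]
ft_force: [0.5, 1.5, 0.9]
width: 0.752
grip_force: 33.3
time: 18.25
tcp_pos: [636.0, 109.9, 113.0]
ee_rot: [-2.192, 2.185, -0.072]
ft_force: [0.4, 0.2, 2.6]
width: 0.75
grip_force: 33.3
```

```bash
python3 -m pendant '[[[0,0,-0.0007,0,0,0,1],[0,0,0,0,0,0,1],[0,0,0,0,0,0,1]]]'; python3 -m pendant '[[[0,0,-0.0005,0,0,0,1],[0,0,0,0,0,0,1],[0,0,0,0,0,0,1]]]'
```

```text
time: 18.62
tcp_pos: [636.0, 109.9, 112.2]
ee_rot: [-2.192, 2.185, -0.071]
ft_force: [0.7, 0.6, 1.5]
width: 0.75
grip_force: 33.3
time: 19.0
tcp_pos: [636.0, 109.9, 111.8]
ee_rot: [-2.192, 2.185, -0.071]
ft_force: [0.6, 1.9, 2.6]
width: 0.754
grip_force: 33.3
```

```bash
python3 -m pendant '[[[0,0,0,0,0,0,0.4],[0,0,0,0,0,0,-1],[0,0,0,0,0,0,-1],[0,0,0,0,0,0,-1],[0,0,0,0,0,0,-1],[0,0,0.01,0,0,0,-1],[0,0,0.025,0,0,0,-1],[0,0,0.02,0,0.065,0,-1],[0,0,0,0,0,0,-0.3],[0,0,0,0,0,0,-0.3],[0,0,0,0,0,0,-0.3],[0,0,0,0,0,0,-0.3],[0,0,0,0,0,0,-0.3]]]'
python3 - <<'E'
from h import *
s=viewer.read_camera("side");cv2.imwrite("pics/k.png",cv2.resize(s["frame"][150:290,270:430,::-1],None,fx=4,fy=4,interpolation=2))
t=viewer.read_camera("top");print(rimfit([s],(635,110),135),rimfit([s],(635,110),136),rimfit([s],(635,110),138))
print("a",rimfit([t],(558,-294),88))
E
```

```text
time: 20.62
tcp_pos: [635.6, 109.8, 166.3]
ee_rot: [2.225, -2.217, -0.0]
ft_force: [-0.3, 0.0, 0.3]
width: 0.647
grip_force: 0.0
[ 98.7 635.  107. ] [ 99. 634. 105.] [ 99.9 634.  101. ]
a [ 119.8  558.  -293. ]
```

View pics/k.png

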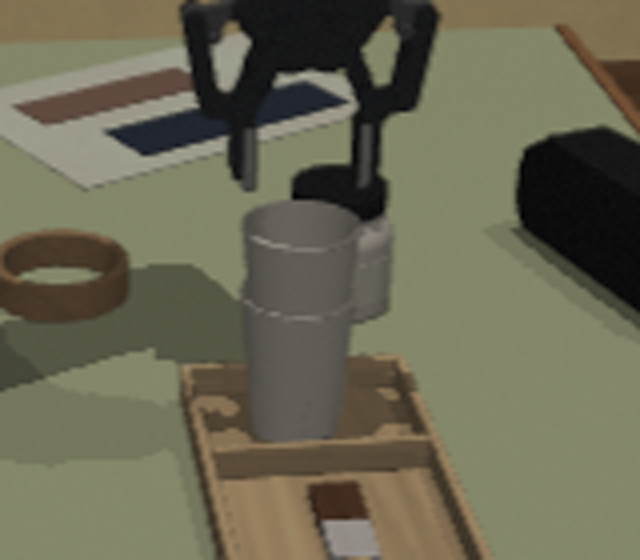

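Pot nested straight, rims at (302,225) and (298,300). The finger inner faces at columns 257 and 358 sit over the rim edge (243 to 360), about 1.5 mm to the right of centre. I'll shift and press on the rim with the tips.

```bash
python3 -m pendant '[[[-0.0015,0,-0.007,0,0,0,-0.3],[0,0,-0.006,0,0,0,-0.3],[0,0,-0.003,0,0,0,-0.3],[0,0,0,0,0,0,-0.3],[0,0,0,0,0,0,-0.3]]]'; for i in 1; do python3 -m pendant '[[[0,0,-0.0015,0,0,0,-0.3],[0,0,0,0,0,0,-0.3],[0,0,0,0,0,0,-0.3]]]'; done; python3 -m pendant '[[[0,0,-0.0015,0,0,0,-0.3],[0,0,0,0,0,0,-0.3],[0,0,0,0,0,0,-0.3]]]'
```

```text
time: 21.35
tcp_pos: [634.6, 109.9, 150.9]
ee_rot: [-2.225, 2.218, -0.0]
ft_force: [-0.2, -0.3, -0.1]
width: 0.653
grip_force: 0.0
time: 21.72
tcp_pos: [634.4, 109.8, 149.3]
ee_rot: [-2.225, 2.218, -0.0]
ft_force: [0.8, -0.4, -0.4]
width: 0.652
grip_force: 0.0
time: 22.1
tcp_pos: [634.4, 109.8, 147.7]
ee_rot: [2.225, -2.218, -0.0]
ft_force: [-0.2, 0.7, -0.2]
width: 0.652
grip_force: 0.0
```

```bash
for i in 1; do python3 -m pendant '[[[0,0,-0.001,0,0,0,-0.3],[0,0,0,0,0,0,-0.3],[0,0,0,0,0,0,-0.3]]]'|grep -E "tcp|ft"; python3 -m pendant '[[[0,0,-0.001,0,0,0,-0.3],[0,0,0,0,0,0,-0.3],[0,0,0,0,0,0,-0.3]]]'|grep -E "tcp|ft";python3 -m pendant '[[[0,0,-0.001,0,0,0,-0.3],[0,0,0,0,0,0,-0.3],[0,0,0,0,0,0,-0.3]]]'|grep -E "tcp|ft"; done
```

```text
tcp_pos: [634.4, 109.8, 146.7]
ft_force: [-0.1, -0.4, -1.1]
tcp_pos: [634.4, 109.8, 145.7]
ft_force: [-0.1, -0.3, -0.5]
tcp_pos: [634.4, 109.8, 144.7]
ft_force: [0.2, -0.0, 1.0]
```

```bash
python3 -m pendant '[[[0,0,-0.0007,0,0,0,-0.3],[0,0,0,0,0,0,-0.3],[0,0,0,0,0,0,-0.3]]]'|grep -E "tcp|ft"; python3 -m pendant '[[[0,0,-0.0007,0,0,0,-0.3],[0,0,0,0,0,0,-0.3],[0,0,0,0,0,0,-0.3]]]'|grep -E "tcp|ft"
```

```text
tcp_pos: [634.4, 109.8, 144.0]
ft_force: [0.0, 0.0, -0.7]
tcp_pos: [634.4, 109.8, 143.3]
ft_force: [-0.1, 0.2, -0.3]
```

```bash
python3 -m pendant '[[[0,0,-0.0007,0,0,0,-0.3],[0,0,0,0,0,0,-0.3],[0,0,0,0,0,0,-0.3]]]'|grep -E "tcp|ft"; python3 -m pendant '[[[0,0,-0.0007,0,0,0,-0.3],[0,0,0,0,0,0,-0.3],[0,0,0,0,0,0,-0.3]]]'|grep -E "tcp|ft"; python3 -m pendant '[[[0,0,-0.0007,0,0,0,-0.3],[0,0,0,0,0,0,-0.3],[0,0,0,0,0,0,-0.3]]]'|grep -E "tcp|ft"
```

```text
tcp_pos: [634.4, 109.8, 142.6]
ft_force: [0.0, 1.2, 0.2]
tcp_pos: [634.5, 109.8, 142.2]
ft_force: [-0.1, 0.6, 1.1]
tcp_pos: [634.5, 109.8, 141.6]
ft_force: [-0.1, -0.1, 3.8]
```

```bash
python3 -m pendant '[[[0,0,-0.0004,0,0,0,-0.3],[0,0,0,0,0,0,-0.3],[0,0,0,0,0,0,-0.3]]]'|grep -E "tcp|ft"; python3 -m pendant '[[[0,0,-0.0004,0,0,0,-0.3],[0,0,0,0,0,0,-0.3],[0,0,0,0,0,0,-0.3]]]'|grep -E "tcp|ft"
```

```text
tcp_pos: [634.6, 109.9, 141.1]
ft_force: [-0.7, -0.3, 4.5]
tcp_pos: [634.6, 109.9, 140.8]
ft_force: [-1.0, 0.2, 5.5]
```

```bash
python3 -m pendant '[[[0,0,-0.0004,0,0,0,-0.3],[0,0,0,0,0,0,-0.3],[0,0,0,0,0,0,-0.3],[0,0,0,0,0,0,-0.3]]]'|grep -E "time|tcp|ft"
```

```text
time: 26.35
tcp_pos: [634.6, 109.9, 140.5]
ft_force: [-0.6, -0.1, 6.5]
```

```bash
python3 -m pendant '[[[0,0,0.005,0,0,0,-0.3],[0,0,0.02,0,0,0,-0.3],[-0.0026,-0.015,0.005,0,0,0,-1],[-0.0056,-0.03,0,0,0,0,-1],[-0.0084,-0.045,0,0,0,0,-1],[-0.0084,-0.045,0,0,0,0,-1],[-0.0084,-0.045,0,0,0,0,-1],[-0.0084,-0.045,0,0,0,0,-1],[-0.0084,-0.045,0,0,0,0,-1],[-0.0084,-0.045,0,0,0,0,-1],[-0.0084,-0.045,0,0,0,0,-1],[-0.0056,-0.03,0,0,0,0,-1],[-0.0028,-0.015,0,0,0,0,-1],[0,0,0,0,0,0,-1],[0,0,0,0,0,0,-1]]]'
python3 - <<'E'
from h import *
s=viewer.read_camera("side");t=viewer.read_camera("top");a=rimfit([s],(635,110),133.5);print(a,rimfit([t],(635,110),133.5),rimfit([s],(559,-295),88))
b=np.vstack([cv2.resize(s["frame"][190:280,290:410,::-1],(400,300)),cv2.resize(s["frame"][200:410,230:510,::-1],(400,300))])
cv2.imwrite("pics/l.png",b)
E
```

```text
time: 28.22
tcp_pos: [559.1, -294.3, 169.8]
ee_rot: [-2.226, 2.217, 0.001]
ft_force: [-0.1, 0.1, 0.1]
width: 0.998
grip_force: 0.0
[ 67. 632. 122.] [101.5 634.  110. ] [  81.8  557.  -297. ]
```

View pics/l.png

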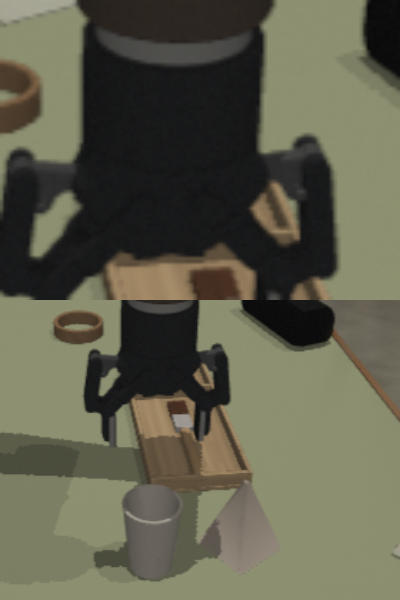

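The side view shows the open fingers above pot_a, with finger columns 112 and 203 in the lower crop and the pot at about 152. They are clear of the pyramid. I'll descend and grasp.

```bash
python3 -m pendant '[[[0,-0.0005,-0.03,0,0,0,-1],[0,0,-0.03,0,0,0,-1],[0,0,-0.025,0,0,0,-1],[0,0,-0.015,0,0,0,-1],[0,0,-0.0055,0,0,0,-1],[0,0,0,0,0,0,-1],[0,0,0,0,0,0,1],[0,0,0,0,0,0,1],[0,0,0,0,0,0,1],[0,0,0,0,0,0,1],[0,0,0,0,0,0,1],[0,0,0,0,0,0,1]]]' 30
```

```text
time: 29.82
tcp_pos: [559.7, -296.1, 66.1]
ee_rot: [-2.225, 2.217, -0.004]
ft_force: [-1.0, 0.2, 6.1]
width: 0.752
grip_force: 33.0
```

```bash
python3 -m pendant '[[[0,0,0.006,0,0,0,1],[0,0,0.02,0,0,0,1],[0,0,0.04,0,0,0,1],[0,0,0.05,0,0,0,1],[0,0,0.04,0,0,0,1],[0.0028,0.015,0,0,0,0,1],[0.0056,0.03,0,0,0,0,1],[0.0084,0.045,0,0,0,0,1],[0.0084,0.045,0,0,0,0,1],[0.0084,0.045,0,0,0,0,1],[0.0084,0.045,0,0,0,0,1],[0.0084,0.045,0,0,0,0,1],[0.0084,0.045,0,0,0,0,1],[0.0084,0.045,0,0,0,0,1],[0.0056,0.03,0,0,0,0,1],[0.0028,0.015,0,0,0,0,1],[0,0,0,0,0,0,1],[0,0,0,0,0,0,1],[0,0,0,0,0,0,1]]]'
cat >> h.py <<'E'
def tiltfit(p,c,z0,H=64,x=np.arange(-6,7,1.),al=np.arange(-.12,.121,.01)):
    g=cv2.GaussianBlur(cv2.cvtColor(p["frame"],cv2.COLOR_RGB2GRAY).astype(np.float32),(0,0),.8)
    G=np.minimum(cv2.magnitude(cv2.Sobel(g,5,1,0),cv2.Sobel(g,5,0,1)),150)
    th=np.linspace(0,2*np.pi,180,endpoint=False);out=[]
    for a in al:
        ax=np.array([np.sin(a),0,np.cos(a)]);e=np.array([np.cos(a),0,-np.sin(a)])
        for dx in x:
            o=np.array([c[0]+dx,c[1],z0+H])-H*ax
            C=[np.array([proj(p,o+h*ax+r*(np.cos(t)*e+np.sin(t)*np.array([0,1,0]))) for t in th[::3]]) for h,r in ((88,33),(0,25))]
            L=[np.linspace(C[0][f(C[0][:,0])],C[1][f(C[1][:,0])],60) for f in (np.argmin,np.argmax)]
            q=np.vstack(L+[C[0],C[1][C[1][:,1]>C[1][:,1].mean()]]).astype(np.float32)
            out.append((cv2.remap(G,q[:,:1],q[:,1:],1).mean(),a,dx))
    return sorted(out,reverse=True)[:4]
E
python3 - <<'E'
from h import *
s=viewer.read_camera("side");p=state()["tcp_pos"]
for dz in (-66,-64,-62): print(dz,np.round(tiltfit(s,p,p[2]+dz),2).tolist())
print("base upright check",np.round(tiltfit(s,(635,110),6),2).tolist())
E
```

```text
time: 32.2
tcp_pos: [634.4, 108.1, 220.6]
ee_rot: [2.223, -2.22, -0.0]
ft_force: [0.3, -0.0, 0.9]
width: 0.752
grip_force: 33.2
-66 [[85.74, -0.01, -2.0], [85.61, -0.02, -2.0], [85.5, -0.0, -2.0], [85.46, -0.03, -3.0]]
-64 [[83.8, -0.01, -2.0], [83.65, -0.0, -2.0], [83.54, 0.01, -1.0], [83.5, -0.02, -2.0]]
-62 [[79.84, -0.01, -2.0], [79.7, 0.01, -1.0], [79.62, -0.02, -2.0], [79.61, -0.0, -1.0]]
base upright check [[39.82, 0.11, -1.0], [39.67, 0.12, -1.0], [39.59, 0.1, -1.0], [39.44, 0.09, -1.0]]
```

Run:
```python
from h import *
s=viewer.read_camera("side");z=state()["tcp_pos"][2]
print("stack",rimfit([s],(635,110),133.5),rimfit([s],(635,110),94))
for d in (66,64.5): print("held",rimfit([s],(634,109),z-d+88),rimfit([s],(634,109),z-d,25))
```

```text
stack [ 72.1 635.  107. ] [ 40.7 636.  117. ]
held [ 60.4 631.  112. ] [ 56.8 633.  109. ]
held [ 61.1 630.  107. ] [ 57.2 632.  105. ]
```

```bash
python3 -m pendant '[[[0.0025,0.001,-0.01,0,0,0,1],[0,0,-0.015,0,0,0,1],[0,0,-0.015,0,0,0,1],[0,0,-0.01,0,0,0,1],[0,0,-0.006,0,0,0,1],[0,0,-0.002,0,0,0,1],[0,0,0,0,0,0,1],[0,0,0,0,0,0,1]]]'; python3 -m pendant '[[[0,0,-0.002,0,0,0,1],[0,0,-0.002,0,0,0,1],[0,0,0,0,0,0,1],[0,0,0,0,0,0,1]]]'|grep -E "tcp|ft"
```

```text
time: 33.3
tcp_pos: [637.4, 110.4, 163.1]
ee_rot: [-2.224, 2.217, -0.001]
ft_force: [-0.5, -0.1, 0.1]
width: 0.752
grip_force: 33.2
tcp_pos: [637.1, 110.3, 158.5]
ft_force: [0.3, 0.1, 0.8]
```

```bash
python3 -m pendant '[[[0,0,-0.0015,0,0,0,1],[0,0,0,0,0,0,1],[0,0,0,0,0,0,1]]]'|grep -E "tcp|ft"; python3 -m pendant '[[[0,0,-0.001,0,0,0,1],[0,0,0,0,0,0,1],[0,0,0,0,0,0,1]]]'|grep -E "tcp|ft"
```

```text
tcp_pos: [637.1, 110.3, 157.0]
ft_force: [0.6, 0.5, 0.5]
tcp_pos: [637.1, 110.3, 156.0]
ft_force: [0.4, 0.2, 0.2]
```

```bash
python3 -m pendant '[[[0,0,-0.001,0,0,0,1],[0,0,0,0,0,0,1],[0,0,0,0,0,0,1]]]'|grep -E "tcp|ft"; python3 -m pendant '[[[0,0,-0.001,0,0,0,1],[0,0,0,0,0,0,1],[0,0,0,0,0,0,1]]]'|grep -E "tcp|ft"
```

```text
tcp_pos: [637.1, 110.3, 155.0]
ft_force: [-0.1, -0.2, -0.0]
tcp_pos: [637.2, 110.3, 154.1]
ft_force: [0.3, -0.2, 1.0]
```

```bash
python3 -m pendant '[[[0,0,-0.0008,0,0,0,1],[0,0,0,0,0,0,1],[0,0,0,0,0,0,1]]]'|grep -E "tcp|ft"; python3 -m pendant '[[[0,0,-0.0007,0,0,0,1],[0,0,0,0,0,0,1],[0,0,0,0,0,0,1]]]'|grep -E "tcp|ft"
```

```text
tcp_pos: [637.2, 110.3, 153.4]
ft_force: [-0.9, -0.6, 2.4]
tcp_pos: [637.2, 110.3, 152.7]
ft_force: [-0.2, -0.0, 2.5]
```

```bash
python3 -m pendant '[[[0,0,-0.0006,0,0,0,1],[0,0,0,0,0,0,1],[0,0,0,0,0,0,0.4],[0,0,0,0,0,0,-1],[0,0,0,0,0,0,-1],[0,0,0,0,0,0,-1],[0,0,0,0,0,0,-1],[0,0,0.01,0,0,0,-1],[0,0,0.025,0,0,0,-1],[0,0,0.02,0,0,0,-1],[0,0,0,0,0,0,-0.3],[0,0,0,0,0,0,-0.3],[0,0,0,0,0,0,-0.3],[0,0,0,0,0,0,-0.3],[0,0,0,0,0,0,-0.3]]]'
python3 - <<'E'
from h import *
s=viewer.read_camera("side")
for z in (174,176,178): print(z,rimfit([s],(635,110),z))
print("stack2",rimfit([s],(635,110),133.5),[ (h,[round(rimfit([s],(635,110),z,33,3)[0]) for z in h]) for h in [(166,170,174,176,178,182)]])
E
```

```text
time: 37.92
tcp_pos: [637.0, 110.3, 206.4]
ee_rot: [2.224, -2.217, -0.0]
ft_force: [0.5, -0.4, 0.4]
width: 0.649
grip_force: 0.0
174 [ 96. 636. 109.]
176 [ 97.6 635.  104. ]
178 [ 98.9 634.   99. ]
stack2 [ 58.7 637.  115. ] [((166, 170, 174, 176, 178, 182), [50, 79, 96, 93, 87, 71])]
```

```bash
python3 -m pendant '[[[-0.0015,0,-0.01,0,0,0,-0.3],[0,0,-0.007,0,0,0,-0.3],[0,0,-0.004,0,0,0,-0.3],[0,0,0,0,0,0,-0.3],[0,0,0,0,0,0,-0.3]]]'|grep -E "tcp|ft|wid"; python3 -m pendant '[[[0,0,-0.001,0,0,0,-0.3],[0,0,0,0,0,0,-0.3],[0,0,0,0,0,0,-0.3]]]'|grep -E "tcp|ft";python3 -m pendant '[[[0,0,-0.001,0,0,0,-0.3],[0,0,0,0,0,0,-0.3],[0,0,0,0,0,0,-0.3]]]'|grep -E "tcp|ft"
```

```text
tcp_pos: [635.8, 110.4, 186.1]
ft_force: [0.3, 0.3, -0.2]
width: 0.652
tcp_pos: [635.6, 110.4, 185.0]
ft_force: [0.5, -0.5, -0.6]
tcp_pos: [635.6, 110.3, 183.9]
ft_force: [0.1, 0.6, 0.4]
```

```bash
python3 -m pendant '[[[0,0,-0.0008,0,0,0,-0.3],[0,0,0,0,0,0,-0.3],[0,0,0,0,0,0,-0.3]]]'|grep -E "tcp|ft";python3 -m pendant '[[[0,0,-0.0007,0,0,0,-0.3],[0,0,0,0,0,0,-0.3],[0,0,0,0,0,0,-0.3]]]'|grep -E "tcp|ft"
```

```text
tcp_pos: [635.6, 110.3, 183.1]
ft_force: [0.5, -0.5, -0.1]
tcp_pos: [635.6, 110.3, 182.4]
ft_force: [-0.1, 0.1, 0.8]
```

```bash
python3 -m pendant '[[[0,0,-0.0007,0,0,0,-0.3],[0,0,0,0,0,0,-0.3],[0,0,0,0,0,0,-0.3]]]'|grep -E "tcp|ft";python3 -m pendant '[[[0,0,-0.0005,0,0,0,-0.3],[0,0,0,0,0,0,-0.3],[0,0,0,0,0,0,-0.3]]]'|grep -E "tcp|ft"
```

```text
tcp_pos: [635.6, 110.3, 181.9]
ft_force: [-0.1, -0.8, -0.2]
tcp_pos: [635.7, 110.3, 181.5]
ft_force: [-0.8, -0.0, 3.3]
```

```bash
python3 -m pendant '[[[0,0,-0.0005,0,0,0,-0.3],[0,0,0,0,0,0,-0.3],[0,0,0,0,0,0,-0.3]]]'|grep -E "tcp|ft";python3 -m pendant '[[[0,0,-0.0005,0,0,0,-0.3],[0,0,0,0,0,0,-0.3],[0,0,0,0,0,0,-0.3]]]'|grep -E "tcp|ft"
```

```text
tcp_pos: [635.7, 110.3, 181.0]
ft_force: [-1.7, 0.1, 5.0]
tcp_pos: [635.8, 110.3, 180.6]
ft_force: [-1.5, -0.5, 5.5]
```

```bash
python3 -m pendant '[[[0,0,-0.0005,0,0,0,-0.3],[0,0,0,0,0,0,-0.3],[0,0,0,0,0,0,-0.3],[0,0,0,0,0,0,-0.3]]]'|grep -E "time|tcp|ft"
```

```text
time: 42.1
tcp_pos: [635.8, 110.4, 180.2]
ft_force: [-1.4, -0.1, 5.7]
```

```bash
python3 -m pendant '[[[0,0,0.005,0,0,0,-0.3],[0,0,0.02,0,0,0,-0.3],[0,0,0.04,0,0,0,-0.3],[-0.02,-0.04,0.01,0,0,0,-0.3],[-0.02,-0.05,0,0,0,0,-0.3],[-0.02,-0.05,0,0,0,0,-0.3],[-0.02,-0.05,0,0,0,0,-0.3],[-0.02,-0.05,0,0,0,0,-0.3],[-0.02,-0.05,0,0,0,0,-0.3],[-0.01,-0.02,0,0,0,0,-0.3],[0,0,0,0,0,0,-0.3],[0,0,0,0,0,0,-0.3]]]'
python3 - <<'E'
from h import *
np.set_printoptions(precision=1,suppress=True)
s=viewer.read_camera("side");t=viewer.read_camera("top")
for c,n in ((s,"side"),(t,"top")):
  for z in (94,133.7,173.4): print(n,z,rimfit([c],(635,110),z))
for n,z in [("brush",6),("tape_roll",0),("gesso_jar",0),("plaster_pyramid",0),("pot_a",88)]:
  for r in models.mark_of(t,n)[:2]: print(n,"%.2f"%r["score"],onz(t,r["position"],z))
E
```

```text
time: 43.6
tcp_pos: [505.7, -199.3, 254.3]
ee_rot: [2.225, -2.218, -0.001]
ft_force: [0.4, 0.9, 0.0]
width: 0.649
grip_force: 0.0
side 94 [ 44.7 636.  115. ]
side 133.7 [ 74.1 637.  116. ]
side 173.4 [ 81. 629. 108.]
top 94 [123.6 647.  120. ]
top 133.7 [129.8 641.  114. ]
top 173.4 [104.6 637.  107. ]
tape_roll 0.86 [512.4 308.8   0. ]
gesso_jar 0.76 [693.7 280.4   0. ]
plaster_pyramid 0.88 [ 666.9 -281.2    0. ]
pot_a 0.56 [633.1 108.5  88. ]
pot_a 0.51 [629.6 105.1  88. ]
```

```bash
python3 -m pendant '[[[-0.02,-0.04,0,0,0,0,-0.3],[-0.03,-0.05,0,0,0,0,-0.3],[-0.03,-0.05,0,0,0,0,-0.3],[-0.03,-0.05,0,0,0,0,-0.3],[-0.03,-0.05,0,0,0,0,-0.3],[-0.02,-0.04,0,0,0,0,-0.3],[-0.01,-0.02,0,0,0,0,-0.3],[0,0,0,0,0,0,-0.3]]]'|grep -E "time|tcp"
python3 - <<'E'
from h import *
np.set_printoptions(precision=1,suppress=True)
s=viewer.read_camera("side");t=viewer.read_camera("top")
for c,n in ((s,"side"),(t,"top")):
  for z in (133.7,171.4,173.4,175.4): print(n,z,rimfit([c],(635,110),z))
print(np.round(tiltfit(s,(635,110),85.4),2).tolist())
for c in (t,s):
  for r in models.mark_of(c,"brush")[:2]: print("%.2f"%r["score"],onz(c,r["position"],6))
E
```

```text
time: 44.95
tcp_pos: [334.8, -500.7, 254.2]
side 133.7 [ 66.7 636.  115. ]
side 171.4 [106. 636. 108.]
side 173.4 [105.3 635.  104. ]
side 175.4 [104.9 634.   99. ]
top 133.7 [129.1 641.  114. ]
top 171.4 [104.3 638.  107. ]
top 173.4 [104.1 637.  107. ]
top 175.4 [104. 637. 107.]
[[88.8, 0.12, 0.0], [88.76, 0.11, 0.0], [88.67, 0.1, 0.0], [88.03, 0.09, 0.0]]
0.68 [655.9 -48.5   6. ]
0.71 [644.2 -62.    6. ]
0.42 [694.7 277.4   6. ]
```

Run:
```python
from h import *
np.set_printoptions(precision=1,suppress=True)
s=viewer.read_camera("side");t=viewer.read_camera("top")
g=cv2.GaussianBlur(cv2.cvtColor(s["frame"],6+1).astype(np.float32),(0,0),.7)
gx=np.abs(cv2.Sobel(g,5,1,0))
def peak(row,u,w=5):
    a=gx[int(round(row)),int(round(u))-w:int(round(u))+w+1];i=a.argmax()
    i=min(max(i,1),2*w-1);d=(a[i-1]-a[i+1])/(2*(a[i-1]-2*a[i]+a[i+1])+1e-9);return int(round(u))-w+i+np.clip(d,-1,1)
# predicted silhouettes of upright stack centred (635.5,108.5)
th=np.linspace(0,2*np.pi,90)
for f in (6,45.6,85.3):
  for h in (50,55,60,65,70,75,80,85) if f>80 else (55,65,75,82):
    r=25+8*h/88;P=np.array([proj(s,(635.5+r*np.cos(a),108.5+r*np.sin(a),f+h)) for a in th])
    l,rr=P[P[:,0].argmin()],P[P[:,0].argmax()];L,Rr=peak(l[1],l[0]),peak(rr[1],rr[0])
    print(f,h,"dL %.2f dR %.2f mid %.2f"%(L-l[0],Rr-rr[0],(L-l[0]+Rr-rr[0])/2))
```

```text
6 55 dL -0.45 dR -0.20 mid -0.33
6 65 dL -0.47 dR -0.44 mid -0.45
6 75 dL -0.51 dR -2.45 mid -1.48
6 82 dL -0.54 dR 5.28 mid 2.37
45.6 55 dL -0.78 dR 0.05 mid -0.37
45.6 65 dL -0.41 dR 0.07 mid -0.17
45.6 75 dL -0.46 dR -0.09 mid -0.28
45.6 82 dL -0.51 dR -0.54 mid -0.53
85.3 50 dL -1.62 dR 2.80 mid 0.59
85.3 55 dL -0.73 dR 0.08 mid -0.33
85.3 60 dL -0.38 dR -0.18 mid -0.28
85.3 65 dL -0.31 dR -0.32 mid -0.31
85.3 70 dL -0.31 dR -0.41 mid -0.36
85.3 75 dL -0.51 dR -0.40 mid -0.45
85.3 80 dL -0.86 dR 2.72 mid 0.93
85.3 85 dL 1.81 dR -0.47 mid 0.67
```

```bash
python3 -c "
from cell import env,state
print(env.job_done())"
```

```text
the job is handed in; nothing more can be done
None
```

I handed the job in at about 45 s: the brush lies flat in the trough, and pot_b then pot_a are nested on the base pot, each pressed to about 6 N and measuring about 39.6 mm (snug is under 41). The side camera shows the stack straight left to right; I could not directly measure any front-to-back tilt.

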